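# Pin the swinging stock stay to its anchor block

## Task

Swing the flat steel stay round by its upright handle until its eye lies over the anchor block, and only then lift the headed pin out of the wooden rack and put it through the eye. The hole in the block below is then covered by the stay and not exactly where it should be: keep the pin lightly pressed on the block and ease stay and pin to and fro together until it drops in, never forcing it, then push it fully home with its collar down on the eye and let go. Leave the jar, wrench and hammer alone.

Things in the scene. Friction and masses are not known exactly. Their poses are not given: they have to be found in the camera images.
- anchor: Dark steel plate 100 x 295 x 10 mm fixed on the bench, carrying the whole hinge: pivot post, stay and anchor block. Origin: on the bench surface under the vertical pivot axis; z up. The plate reaches from 45 mm on the +y side to 250 mm on the -y side of it. Pressing the pin against any part of this hinge (plate, block or stay) with more than 40 N spoils it.
- block_nominal (a point): Nominal hole point on top of the steel anchor block (84 across x 44 x 35 mm), 45 mm above the bench, 200 mm from the pivot along the plate's -y axis. The block, rigidly fixed, was set by hand on an arc about the pivot: its one vertical 14 mm through hole (1 mm chamfer) lies on that 200 mm arc but up to 15 mm to either side of this point, not measured; the stay hides it once over it.
- stay (a joint): Angle of the stay about the pivot, rad, positive counter-clockwise from above. 0: it points along the plate's -y axis, eye over the nominal hole point; starts swung away (positive). Stops at -0.1 and 1.1. It stays where left; friction about 0.35 N m (2 N at the eye). The block's hole lies at an angle between -0.075 and 0.075.
- stay_handle (a point): Centre of the upright black handle on the stay: round post of 20 mm diameter from 58 to 112 mm above the bench, 115 mm from the pivot; this point is 87 mm above the bench. The stay is a flat steel bar 30 mm wide, top 58 mm above the bench, with a notched wooden rest over the pivot that rises to 105 mm.
- stay_eye (a point): Centre of the top mouth of the eye at the stay's end (44 x 44 x 14 mm): vertical through hole of 14 mm diameter, 1.5 mm chamfer, 200 mm from the pivot. Eye top 60 mm, underside 46 mm above the bench, 1 mm above the block. The eye swings along with a pin pushed sideways in it.
- rack: Fixed light wood block 75 x 75 x 60 mm high with one vertical through hole of 17 mm in its middle, in which the pin stands. Origin: centre of its underside on the bench.
- pin_grip (a point): Centre of the loose upright steel pin's grip (18 mm diameter, 36 mm high, top 20 mm above this point). Below: collar 28 mm diameter, 4 mm thick, underside 24 mm below this point; shank 12 mm diameter, tip 69 mm below this point, last 8 mm tapering to 10 mm. About 0.16 kg. Height above bench: 84 mm in rack and when home in the hinge; 114 mm with the tip on the block beside the hole.
- jar_center (a point): Centre of a closed glass jar with steel lid, 68 mm diameter, 85 mm high. Bystander.
- wrench: Steel wrench lying on the bench. Bystander. Origin about its middle.
- hammer: Hammer lying on the bench. Bystander. Origin about its middle.
Not all that is in view belongs to the job. Leave any turquoise look-alike of the part that bears pin_grip alone.

How it is judged:
By the outcome, as a careful person would: the job done as asked, in the order asked, and still so for the second after the job is handed in, with the robot touching nothing.
It also fails if it takes over 67 s, if anything falls off the work surface, if the arm or the gripper's body presses on something with over 40 N, if the wrist force passes 120 N, or if a joint passes its speed limit or range.

## Robot

A 6-joint arm with a two-finger parallel gripper is mounted at the origin on the work surface. World frame = base frame: x ahead of the robot, y to its left, z up, the work surface at z = 0. Lengths are in m, angles in rad, forces in N, time in s.
With the tool pointing down it reaches from about 0.4 to 0.925 m from the base axis. Payload 3.4 kg.
Tool frame: the origin (TCP) lies midway between the tips of the shut fingers; the grasp point (between the pads) lies 19 mm behind it; z points along the fingers, y is the direction in which the jaws open and shut (so a half turn about z gives the same grasp; the last joint's range is limited). The gripper opens to 85 mm and grips with 20 to 120 N. Pads are 22 mm wide; open, the fingers measure 114 mm over their backs; the gripper's body (76 mm by 85 mm) begins 54 mm behind the grasp point. The pads swing forward as they close: fully open they stand 13 mm farther back than shut.
Start: joints at [1.268, 0.307, 1.506, -0, 1.328, -0.073], TCP at [0.13, 0.56, 0.231] pointing down, gripper open.
Joint ranges: [-3.12, 3.12], [-1.05, 2.28], [0.14, 2.33], [-1.42, 4.57], [0.1, 2.73], [-2.68, 2.68]. Speed limits (rad/s): [2.57, 2.57, 3.14, 3.14, 3.14, 3.14].

## Interface

Orientations are given as a unit quaternion [x, y, z, w].
In Python, from cell import arm gives the robot as it stands. The module is installed in compiled form; this text tells all that it offers.
- The arm moves only by the tool play_rows, never from a script. Its argument "steps" is a list of rows, each a list of 3 entries, a list of its own where there are three numbers: the closure, from -1 (fully open) to 1 (shut), then the shift along the world's x, y, z each as a share of 400 mm, from -1 to 1, then the turn about the world's z as a share of pi/4 rad, from -1 to 1. In form: [[fingers, [dx, dy, dz], turn], ...]. A call has exactly 10 rows; each row is the pose to reach, as a shift and turn from the pose commanded when the call began; what a row does not reach only later rows make up. A row lasts 1/8 s, in which the tool goes at most 62.5 mm and 10.7 degrees, less where a joint would pass 70% of its speed; a pose out of reach is approached as far as the arm can. A call with a number of a shift or a turn outside -1 to 1 is refused whole. A call with a gripper value outside its range is refused whole. The fingers move at their own pace and stop on an object; the grip force is fixed at half the most. Time passes only in rows, so rows that repeat a pose let the fingers close, or fill a call up. It gives the time, the measured TCP pose, the force and the opening at its end, in the units of the state.
- arm.get_obs(): the state, without advancing time (a new reading comes with each control period).
- arm.get_image(name): name is "side" or "top"; returns the picture (400x640x3 uint8, blue, green, red); there is no depth.
- arm.camera_info(name): a dict with "intrinsics" (3x3 intrinsics, pixels), "rvec" (rotation vector, rad) and "tvec" (3), from world to camera coordinates, as OpenCV has them. Camera axes: x right, y down, z forward; pixel columns grow to the right and rows downward; lengths in m; the calibration is good to about 2 mm. A picture is of the moment at which its call begins. camera_info takes no time and is no camera call.
- arm.sign_off(): hands the job in, once; it reports no verdict.
The state is a dict: "time_s": time; "joint_positions": joint angles; "dq": joint speeds; "effort": joint torques, N m; "position": TCP position; "orientation": TCP orientation; "ft_force": force on the tool from outside, world axes, zero at the start; "wrist_torque": the same for the moment, N m; "grip_width": opening from 0.0 (shut) to 1.0 (fully open).
Only numpy, scipy, OpenCV 4.12 (cv2) and the standard library are available. Lean on these libraries where they do the work, as an engineer would, in place of code of your own. Each camera call takes 0.05 s, during which the arm holds its last target. There are 200 camera calls.

## Working session

There is one attempt and no reset: what is moved stays moved. The work goes in short steps, Python scripts to look and compute and a tool call to move; the robot and the scene stay as the last step left them, time stands still between calls to the robot, and variables do not carry over. Pictures are saved under pics/ and viewed, about 8 in all and at most 12, crops included, and the job is handed in when it is done.

Besides the shell and the picture viewer there is one more tool, called after "Emit:" by a JSON object that holds its "api" and its "payload", one argument or row to a line. play_rows: Moves the arm, as the interface text tells. Shift numbers are shares of 400 mm and turn numbers shares of pi/4 rad, none past 1 either way. Its arguments: {"type":"object","properties":{"steps":{"type":"array","items":{"type":"array"}}},"required":["steps"]}

```bash
mkdir -p pics; cat > h.py <<'E'
import numpy as np, cv2
from cell import arm
def cam(n):
    c=arm.camera_info(n); K=np.array(c["intrinsics"],float).reshape(3,3)
    R=cv2.Rodrigues(np.array(c["rvec"],float))[0]; t=np.array(c["tvec"],float).ravel()
    return K,R,t
def ray(n,u,v):
    K,R,t=cam(n); d=R.T@np.linalg.solve(K,[u,v,1.]); return -R.T@t,d
def onz(n,u,v,z):
    o,d=ray(n,u,v); return o+d*(z-o[2])/d[2]
def proj(n,p):
    K,R,t=cam(n); q=K@(R@np.array(p,float)+t); return q[:2]/q[2]
def snap(n,f,crop=None,s=1):
    im=arm.get_image(n); cv2.imwrite(f"pics/raw_{f}.png",im)
    if crop: u0,v0,u1,v1=crop; im=im[v0:v1,u0:u1]
    cv2.imwrite(f"pics/{f}.png",cv2.resize(im,None,fx=s,fy=s,interpolation=cv2.INTER_CUBIC)); return im
E
python3 - <<'E'
from h import *
a=snap("top","t0");b=snap("side","s0")
cv2.imwrite("pics/both.png",cv2.resize(np.vstack([a,b]),(480,600)) if 0 else np.vstack([a,b])[:, :])
for n in("top","side"):
    K,R,t=cam(n);print(n,K[0,0],-R.T@t,R[2])
print(arm.get_obs())
E
```

```text
top 401.0229880302793 [ 0.43587949 -0.01452818  1.09521023] [ 0.10029226 -0.02553241 -0.99463036]
side 426.38268109437536 [ 0.41059069 -0.90244834  0.6670704 ] [ 0.12507599  0.81330297 -0.56823786]
{'time_s': 0.1, 'joint_positions': array([ 1.26850838e+00,  3.07504532e-01,  1.50754998e+00,  4.77598707e-06,
        1.32842847e+00, -7.35127792e-02]), 'dq': array([ 0.0006136 , -0.00268623, -0.00219986, -0.00027896,  0.000202  ,
       -0.00020765]), 'effort': array([ 1.81524782e-03, -4.58527780e+01, -2.52609086e+01, -6.80219819e-05,
        5.29827215e-03,  2.16626887e-05]), 'position': array([0.13023947, 0.55939855, 0.23046681]), 'orientation': array([ 1.14138816e-01,  9.93464361e-01, -9.28098404e-04, -1.78830982e-04]), 'ft_force': array([-0.08016764, -0.15992555,  0.35128491]), 'wrist_torque': array([ 0.00746116, -0.00937261,  0.05021938]), 'grip_width': 1.0008315824404954}
```

View pics/t0.png

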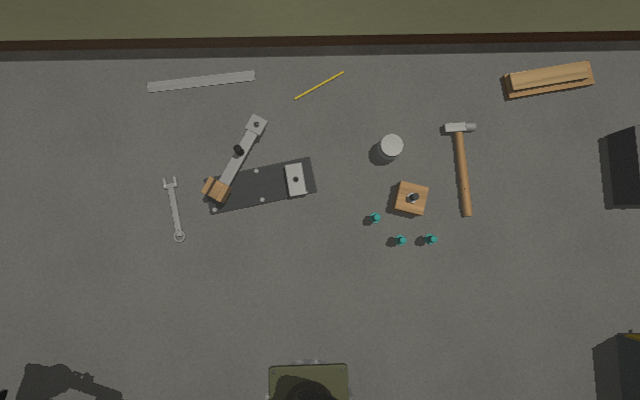

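View pics/s0.png

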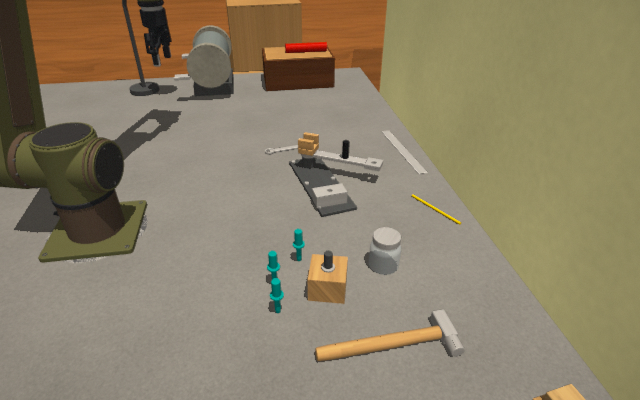

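Top view: the stay runs from its pivot at (215,189) to its eye at (256,124), with the handle at about (238,150). The block hole is visible at (296,179). Pin candidates are the black-gripped pin in the rack at (412,197) and turquoise look-alikes at (376,217), (401,240) and (432,239). The one in the wooden rack fits the description; I'll confirm it in an enlarged crop.

```bash
python3 - <<'E'
from h import *
a=cv2.imread("pics/t0.png");b=cv2.imread("pics/s0.png")
A=cv2.resize(a[105:220,195:325],None,fx=4,fy=4,interpolation=cv2.INTER_CUBIC)
B=cv2.resize(a[170:250,365:440],None,fx=3.7,fy=3.7,interpolation=cv2.INTER_CUBIC)
C=cv2.resize(b[240:310,300:365],None,fx=2.3,fy=2.3,interpolation=cv2.INTER_CUBIC)
c=np.zeros((460,800,3),np.uint8);c[:A.shape[0],:A.shape[1]]=A;c[:B.shape[0],522:522+B.shape[1]]=B
c[298:298+C.shape[0],530:530+C.shape[1]]=C;cv2.imwrite("pics/c1.png",c)
def dark(im,u,v,r,th):
    p=im[v-r:v+r+1,u-r:u+r+1].astype(float).mean(2); w=np.clip(th-p,0,None); ys,xs=np.mgrid[v-r:v+r+1,u-r:u+r+1]
    return (xs*w).sum()/w.sum(),(ys*w).sum()/w.sum(),p.min()
h=dark(a,296,179,4,110);e=dark(a,256,124,3,110);print(h,e)
print("hole",onz("top",*h[:2],.045),"eye",onz("top",*e[:2],.06))
# side-view boxes
def box(im,n,lo,hi,reg):
    m=np.zeros(im.shape[:2],np.uint8);u0,v0,u1,v1=reg
    m[v0:v1,u0:u1]=cv2.inRange(cv2.cvtColor(im,cv2.COLOR_BGR2HSV),lo,hi)[v0:v1,u0:u1]
    c=max(cv2.findContours(m,0,2)[0],key=cv2.contourArea);print(n,cv2.contourArea(c),cv2.minAreaRect(c));return c
box(a,"handle top",(0,0,0),(180,255,45),(228,140,250,162))
box(a,"grip top",(0,0,0),(180,255,45),(403,187,421,207))
box(a,"block top",(0,0,120),(180,60,255),(280,160,310,200))
box(a,"rack top",(5,80,60),(25,255,255),(390,175,435,220))
box(b,"handle side",(0,0,0),(180,255,50),(338,136,354,162))
box(b,"grip side",(0,0,0),(180,255,50),(320,248,337,270))
E
```

```text
(np.float64(295.27437641723355), np.float64(178.92614188532556), np.float64(42.333333333333336)) (np.float64(255.7872255489022), np.float64(124.00838323353294), np.float64(54.333333333333336))
hole [0.58946023 0.01977768 0.045     ] eye [0.73586954 0.1198831  0.06      ]
handle top 53.0 ((238.50003051757812, 150.00001525878906), (10.60660171508789, 6.363961219787598), 45.0)
grip top 5.0 ((411.00006103515625, 197.50003051757812), (4.4721360206604, 2.236067771911621), 63.43495178222656)
block top 480.0 ((295.729736328125, 178.8783721923828), (31.235807418823242, 17.91948890686035), 80.53767395019531)
rack top 812.0 ((409.845458984375, 198.00279235839844), (32.0799560546875, 30.056222915649414), 12.994616508483887)
handle side 76.5 ((345.00347900390625, 149.45863342285156), (5.397956371307373, 17.190414428710938), 4.763641834259033)
grip side 30.5 ((327.0, 261.0), (12.0, 6.0), 90.0)
```

View pics/c1.png

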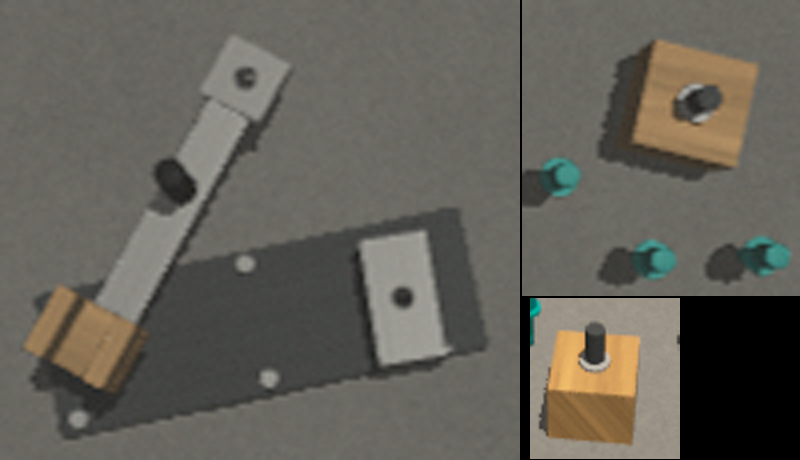

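The crop confirms it: the pin with the black grip and steel collar stands in the rack (top of grip at about (415.5,196)), and the turquoise ones stand loose on the bench. Block hole is at (295.7,179).

```bash
python3 - <<'E'
from h import *
from scipy.optimize import brentq
P=lambda u,v,z:onz("top",u,v,z)[:2]
cor=[P(*p,.010) for p in((309.75,157),(316.5,192),(211.5,214.5),(204,180))]
TR,BR,BL,TL=cor; far=(TR+BR)/2; near=(TL+BL)/2; d=(far-near); L=np.linalg.norm(d); d/=L
print("plate L,W",L,np.linalg.norm(TR-BR),"dir",np.degrees(np.arctan2(d[1],d[0])))
print("pivot plate",near+d*.045, far-d*.25)
hole=P(295.5,178.95,.045);eye=P(255.9,124.1,.06);han=P(238.6,150.2,.085)
m=(hole+eye)/2;c=(eye-hole);l=np.linalg.norm(c);n=np.array([-c[1],c[0]])/l
pv=m+n*np.sqrt(.04-l*l/4);print("hole",hole,"eye",eye,"handle",han,"pivot circ",pv, m-n*np.sqrt(.04-l*l/4))
for q in (near+d*.045,pv):
    a=lambda x:np.degrees(np.arctan2(*(x-q)[::-1]));print("ang hole,eye,handle",a(hole),a(eye),a(han),"r",[np.linalg.norm(x-q) for x in(hole,eye,han)])
print("pin top",P(415.5,196.2,.104),"collar",P(412.3,198.1,.064))
print("rack corners",[P((x-522)/3.7+365,y/3.7+170,.06).round(4) for x,y in((657,41),(757,66),(737,166),(634,147))])
def tri(a,b):
    o1,d1=ray("top",*a);o2,d2=ray("side",*b);s=np.linalg.lstsq(np.c_[d1,-d2],o2-o1,rcond=None)[0];return o1+d1*s[0],o2+d2*s[1]
print("tri handle",tri((238.6,150.2),(345.2,149.4)))
print("side eye",onz("side",374.5,163,.06),"hole side",onz("side",330,190,.045))
print("side grip proj of pin", proj("side",[*P(415.5,196.2,.104),.104]))
E
```

```text
plate L,W 0.29163495855461813 0.09845438701946016 dir -79.11247788244269
pivot plate [0.55919797 0.21412607] [0.55856238 0.21743055]
hole [0.58938174 0.01918407] eye [0.73561602 0.11959022] handle [0.66117941 0.16117232] pivot circ [0.56103307 0.21716476] [ 0.76396469 -0.07839047]
ang hole,eye,handle -81.19852253084292 -28.185198231130425 -27.44054820924332 r [np.float64(0.19726491254813194), np.float64(0.2001508371646042), np.float64(0.11491002852330781)]
ang hole,eye,handle -81.8512608899409 -29.20085588609137 -29.20982338643059 r [np.float64(0.19999999999999998), np.float64(0.19999999999999998), np.float64(0.11473641050752813)]
pin top [ 0.52975425 -0.281182  ] collar [ 0.52880363 -0.2833218 ]
rack corners [array([ 0.5746, -0.2582]), array([ 0.555 , -0.3284]), array([ 0.4847, -0.3103]), array([ 0.5   , -0.2383])]
tri handle (array([0.66156543, 0.16147335, 0.08326918]), array([0.66180836, 0.1614428 , 0.08331805]))
side eye [0.73675879 0.1111376  0.06      ] hole side [0.59123369 0.0171197  0.045     ]
side grip proj of pin [327.36086777 250.50601155]
```

Emit:
{"api": "play_rows", "payload": {
  "steps": [
    [-1,[1,-0.75,0],-0.353],
    [-1,[1,-0.75,0],-0.353],
    [-1,[1,-0.75,0],-0.353],
    [-1,[1,-0.75,0],-0.353],
    [-1,[1,-0.75,0],-0.353],
    [-1,[1,-0.75,0],-0.353],
    [-1,[1,-0.75,0],-0.353],
    [-1,[1,-0.75,0],-0.353],
    [-1,[1,-0.75,0],-0.353],
    [-1,[1,-0.75,0],-0.353]
  ]
}}

```text
time_s: 1.35
position: [0.5298, 0.2597, 0.2306]
orientation: [0.251, 0.968, -0.0, -0.001]
ft_force: [-0.8, 1.4, -0.2]
grip_width: 0.999
```

Emit:
{"api": "play_rows", "payload": {
  "steps": [
    [-1,[0.329,-0.247,0],0],
    [-1,[0.329,-0.247,0],0],
    [-1,[0.329,-0.247,0],0],
    [-1,[0.329,-0.247,-0.1],0],
    [-1,[0.329,-0.247,-0.2],0],
    [-1,[0.329,-0.247,-0.27],0],
    [-1,[0.329,-0.247,-0.33],0],
    [-1,[0.329,-0.247,-0.38],0],
    [-1,[0.329,-0.247,-0.402],0],
    [-1,[0.329,-0.247,-0.402],0]
  ]
}}

```text
time_s: 2.6
position: [0.6609, 0.1623, 0.0701]
orientation: [0.25, 0.968, -0.0, -0.001]
ft_force: [0.8, -1.1, -0.2]
grip_width: 0.999
```

```bash
python3 - <<'E'
from h import *
a=arm.get_image("top");b=arm.get_image("side")
A=cv2.resize(a[100:220,190:320],None,fx=3,fy=3);B=cv2.resize(b[90:210,255:395],None,fx=2.8,fy=2.8)
c=np.zeros((370,790,3),np.uint8);c[:360,:390]=A;c[:B.shape[0],395:395+B.shape[1]]=B[:, :395];cv2.imwrite("pics/c2.png",c);print(arm.get_obs()["ft_force"])
E
```

```text
[ 0.85995666 -0.32341607  0.35528046]
```

View pics/c2.png

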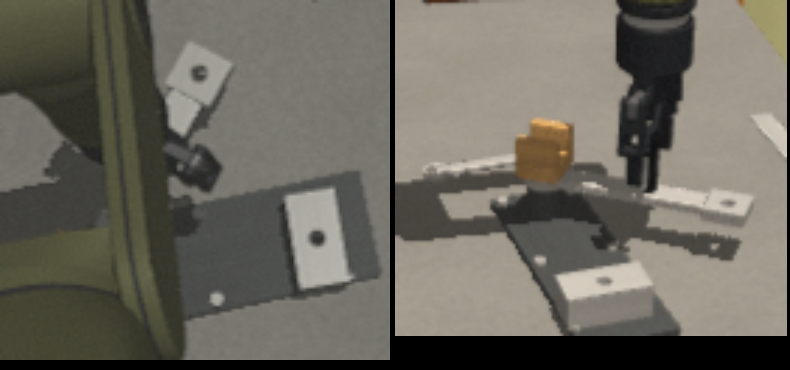

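The fingers straddle the bar at the handle (crop about (640,160)). I'll close on it.

Emit:
{"api": "play_rows", "payload": {
  "steps": [
    [1,[0,0,0],0],
    [1,[0,0,0],0],
    [1,[0,0,0],0],
    [1,[0,0,0],0],
    [1,[0,0,0],0],
    [1,[0,0,0],0],
    [1,[0,0,0],0],
    [1,[0,0,0],0],
    [1,[0,0,0],0],
    [1,[0,0,0],0]
  ]
}}

```text
time_s: 3.95
position: [0.6622, 0.1612, 0.0709]
orientation: [0.25, 0.968, 0.0, 0.0]
ft_force: [-0.2, -0.3, 4.9]
grip_width: 0.218
```

```bash
python3 - <<'E'
from h import *
pv=np.array([.5608,.217]);p0=arm.get_obs();print(p0["position"],p0["ft_force"],p0["grip_width"]);p0=np.array([.6615,.1613])
v=p0-pv;print(np.degrees(np.arctan2(v[1],v[0])),np.hypot(*v))
D=-52.6
for k in range(1,21):
    a=np.radians(D*k/20);R=np.array([[np.cos(a),-np.sin(a)],[np.sin(a),np.cos(a)]])
    q=pv+R@v; 
    if k==10: m=q
    base=p0 if k<=10 else m
    print(k,((q-base)/.4).round(3),round(np.degrees(a)/45-(0 if k<=10 else D/90),3),q.round(4))
E
```

```text
[0.66224449 0.16122862 0.0708991 ] [-0.18957053 -0.33625862  4.93341493] 0.21813755770734714
-28.94821435392286 0.11507814736082608
1 [-0.007 -0.011] -0.058 [0.6588 0.1567]
2 [-0.014 -0.022] -0.117 [0.656  0.1523]
3 [-0.021 -0.033] -0.175 [0.6529 0.148 ]
4 [-0.03  -0.044] -0.234 [0.6496 0.1439]
5 [-0.038 -0.054] -0.292 [0.6462 0.1399]
6 [-0.047 -0.063] -0.351 [0.6426 0.136 ]
7 [-0.057 -0.072] -0.409 [0.6388 0.1323]
8 [-0.067 -0.081] -0.468 [0.6348 0.1289]
9 [-0.077 -0.089] -0.526 [0.6307 0.1256]
10 [-0.088 -0.097] -0.584 [0.6264 0.1224]
11 [-0.011 -0.007] -0.058 [0.622  0.1195]
12 [-0.022 -0.014] -0.117 [0.6175 0.1168]
13 [-0.034 -0.02 ] -0.175 [0.6128 0.1143]
14 [-0.046 -0.026] -0.234 [0.608  0.1121]
15 [-0.058 -0.031] -0.292 [0.6032 0.11  ]
16 [-0.07  -0.036] -0.351 [0.5982 0.1082]
17 [-0.083 -0.04 ] -0.409 [0.5932 0.1066]
18 [-0.096 -0.043] -0.468 [0.5881 0.1052]
19 [-0.109 -0.046] -0.526 [0.5829 0.1041]
20 [-0.122 -0.048] -0.584 [0.5777 0.1032]
```

Emit:
{"api": "play_rows", "payload": {
  "steps": [
    [1,[-0.007,-0.011,0],-0.058],
    [1,[-0.014,-0.022,0],-0.117],
    [1,[-0.021,-0.033,0],-0.175],
    [1,[-0.03,-0.044,0],-0.234],
    [1,[-0.038,-0.054,0],-0.292],
    [1,[-0.047,-0.063,0],-0.351],
    [1,[-0.057,-0.072,0],-0.409],
    [1,[-0.067,-0.081,0],-0.468],
    [1,[-0.077,-0.089,0],-0.526],
    [1,[-0.088,-0.097,0],-0.584]
  ]
}}

```text
time_s: 5.2
position: [0.6274, 0.1231, 0.0709]
orientation: [0.464, 0.886, 0.001, 0.0]
ft_force: [0.8, 2.5, 3.6]
grip_width: 0.216
```

Emit:
{"api": "play_rows", "payload": {
  "steps": [
    [1,[-0.011,-0.007,0],-0.058],
    [1,[-0.022,-0.014,0],-0.117],
    [1,[-0.034,-0.02,0],-0.175],
    [1,[-0.046,-0.026,0],-0.234],
    [1,[-0.058,-0.031,0],-0.292],
    [1,[-0.07,-0.036,0],-0.351],
    [1,[-0.083,-0.04,0],-0.409],
    [1,[-0.096,-0.043,0],-0.468],
    [1,[-0.109,-0.046,0],-0.526],
    [1,[-0.122,-0.048,0],-0.584]
  ]
}}

```text
time_s: 6.45
position: [0.5787, 0.1037, 0.0709]
orientation: [0.653, 0.757, 0.001, 0.0]
ft_force: [0.5, 1.9, 4.2]
grip_width: 0.215
```

```bash
python3 - <<'E'
from h import *
o=arm.get_obs();print(o["position"],o["orientation"],o["ft_force"],o["wrist_torque"],o["grip_width"])
b=arm.get_image("side");a=arm.get_image("top")
A=cv2.resize(a[100:220,190:320],None,fx=3,fy=3);B=cv2.resize(b[110:220,275:385],None,fx=3.6,fy=3.6)
c=np.zeros((400,790,3),np.uint8);c[:360,:390]=A;c[:396,394:790]=B;cv2.imwrite("pics/c3.png",c)
E
```

```text
[0.57866938 0.10366033 0.07088203] [6.53258731e-01 7.57134276e-01 7.04149563e-04 4.72137366e-04] [0.50998124 1.85778572 4.17904444] [0.19071201 0.07122617 0.33771031] 0.21532025866364063
```

View pics/c3.png

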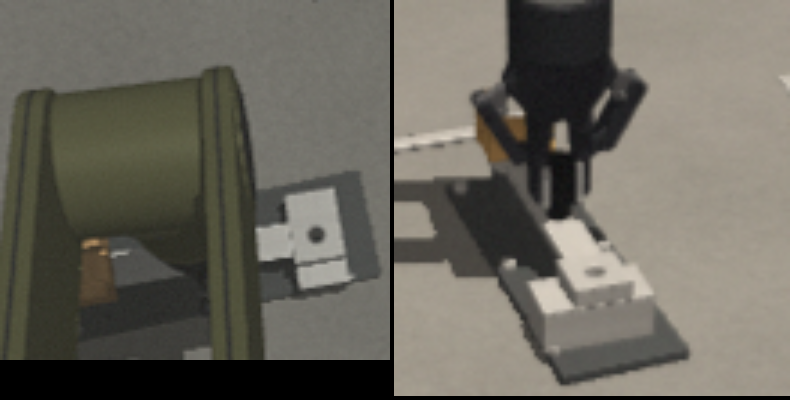

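Emit:
{"api": "play_rows", "payload": {
  "steps": [
    [-1,[0,0,0],0],
    [-1,[0,0,0],0],
    [-1,[0,0,0],0],
    [-1,[0,0,0],0],
    [-1,[0,0,0],0],
    [-1,[0,0,0.1],0],
    [-1,[0,0,0.25],0],
    [-1,[0,-0.1,0.25],0],
    [-1,[0,-0.25,0.25],0],
    [-1,[0,-0.4,0.25],0]
  ]
}}

```text
time_s: 7.8
position: [0.5781, -0.058, 0.171]
orientation: [0.653, 0.758, 0.0, 0.0]
ft_force: [0.6, 0.1, 0.4]
grip_width: 0.998
```

Emit:
{"api": "play_rows", "payload": {
  "steps": [
    [-1,[0,-0.15,0],0],
    [-1,[-0.05,-0.3,0],0],
    [-1,[-0.08,-0.4,0],0],
    [-1,[-0.08,-0.45,0],0],
    [-1,[-0.08,-0.45,0],0],
    [-1,[-0.08,-0.45,0],0],
    [-1,[-0.08,-0.45,0],0],
    [-1,[-0.08,-0.45,0],0],
    [-1,[-0.08,-0.45,0],0],
    [-1,[-0.08,-0.45,0],0]
  ]
}}

```text
time_s: 9.05
position: [0.5461, -0.2365, 0.1705]
orientation: [0.653, 0.757, 0.0, 0.0]
ft_force: [0.5, 0.5, -0.5]
grip_width: 1.0
```

```bash
python3 - <<'E'
from h import *
o=arm.get_obs();print(o["position"],o["ft_force"],o["grip_width"])
b=arm.get_image("side");a=arm.get_image("top")
A=cv2.resize(a[145:215,195:325],None,fx=6,fy=6,interpolation=cv2.INTER_CUBIC);cv2.imwrite("pics/c4.png",A)
print("expected px of eye over hole",proj("top",[.5894,.0192,.06]),proj("side",[.5894,.0192,.06]))
def dark(im,u,v,r,th):
    p=im[v-r:v+r+1,u-r:u+r+1].astype(float).mean(2); w=np.clip(th-p,0,None); ys,xs=np.mgrid[v-r:v+r+1,u-r:u+r+1]
    return (xs*w).sum()/w.sum(),(ys*w).sum()/w.sum(),p.min()
e=dark(a,295,178,3,110);print("eye px",e,onz("top",*e[:2],.06))
E
```

```text
[ 0.54613973 -0.23649856  0.17054443] [ 0.54815815  0.51950688 -0.47657284] 0.9999787618843519
expected px of eye over hole [295.28972614 178.11400915] [329.26170089 184.85669554]
eye px (np.float64(295.00821799307965), np.float64(177.96712802768164), np.float64(50.333333333333336)) [0.58980439 0.01992333 0.06      ]
```

View pics/c4.png

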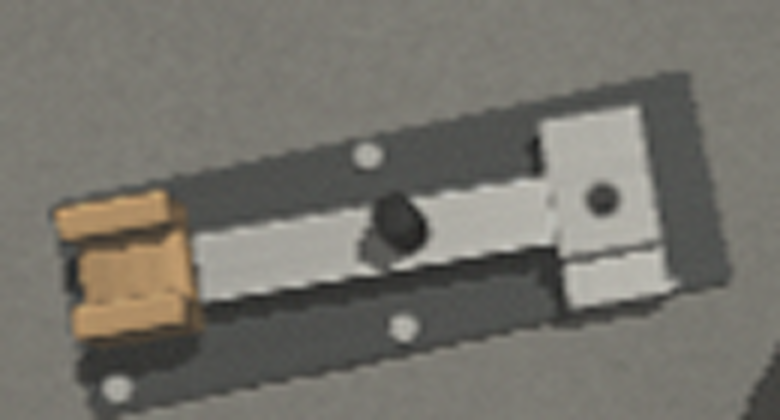

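Eye hole is at crop (602,199), within about 1 mm of the block hole measured earlier. Next is the pin.

Emit:
{"api": "play_rows", "payload": {
  "steps": [
    [-1,[-0.043,-0.115,0],0],
    [-1,[-0.043,-0.115,-0.02],0],
    [-1,[-0.043,-0.115,-0.1],0],
    [-1,[-0.043,-0.115,-0.17],0],
    [-1,[-0.043,-0.115,-0.22],0],
    [-1,[-0.043,-0.115,-0.25],0],
    [-1,[-0.043,-0.115,-0.261],0],
    [-1,[-0.043,-0.115,-0.261],0],
    [-1,[-0.043,-0.115,-0.261],0],
    [-1,[-0.043,-0.115,-0.261],0]
  ]
}}

```text
time_s: 10.4
position: [0.5293, -0.2831, 0.0669]
orientation: [0.653, 0.757, 0.0, 0.001]
ft_force: [-0.4, 0.6, 0.1]
grip_width: 1.001
```

Emit:
{"api": "play_rows", "payload": {
  "steps": [
    [1,[0,0,0],0],
    [1,[0,0,0],0],
    [1,[0,0,0],0],
    [1,[0,0,0],0],
    [1,[0,0,0],0],
    [1,[0,0,0],0],
    [1,[0,0,0],0],
    [1,[0,0,0],0],
    [1,[0,0,0],0],
    [1,[0,0,0],0]
  ]
}}

```text
time_s: 11.65
position: [0.529, -0.2829, 0.0663]
orientation: [0.653, 0.757, 0.0, 0.0]
ft_force: [0.8, 0.3, 4.2]
grip_width: 0.194
```

Emit:
{"api": "play_rows", "payload": {
  "steps": [
    [1,[0,0,0.03],0],
    [1,[0,0,0.07],0],
    [1,[0,0,0.12],0],
    [1,[0,0,0.18],0],
    [1,[0,0,0.25],0],
    [1,[0,0,0.25],0],
    [1,[0,0,0.25],0],
    [1,[0,0,0.25],0],
    [1,[0,0,0.25],0],
    [1,[0,0,0.25],0]
  ]
}}

```text
time_s: 12.9
position: [0.5286, -0.2826, 0.1654]
orientation: [0.653, 0.757, -0.0, -0.001]
ft_force: [0.3, -0.0, -1.9]
grip_width: 0.191
```

```bash
python3 - <<'E'
from h import *
o=arm.get_obs();print(o["position"],o["orientation"],o["ft_force"],o["grip_width"])
b=arm.get_image("side");p=proj("side",o["position"]);print(p);u,v=p.astype(int)
cv2.imwrite("pics/raw5.png",b);cv2.imwrite("pics/c5.png",cv2.resize(b[v-70:v+80,u-60:u+60],None,fx=4,fy=4,interpolation=cv2.INTER_CUBIC))
E
```

```text
[ 0.52856622 -0.28262538  0.16537016] [ 6.53132481e-01  7.57243364e-01 -1.03614562e-04 -6.63225206e-04] [ 0.31413874 -0.0493838  -1.92638784] 0.19052983349279792
[327.30104343 226.58637726]
```

View pics/c5.png

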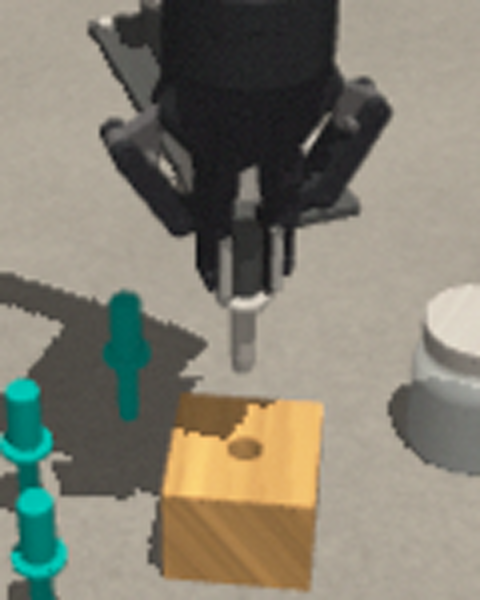

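The pin is held upright, its tip at crop (243,368), and the rack hole is empty.

Emit:
{"api": "play_rows", "payload": {
  "steps": [
    [1,[0.02,0.1,0.02],0],
    [1,[0.05,0.24,0.02],0],
    [1,[0.08,0.38,0.02],0],
    [1,[0.11,0.52,0.02],0],
    [1,[0.14,0.66,0.02],0],
    [1,[0.153,0.73,0],0],
    [1,[0.153,0.756,-0.04],0],
    [1,[0.153,0.756,-0.088],0],
    [1,[0.153,0.756,-0.088],0],
    [1,[0.153,0.756,-0.088],0]
  ]
}}

```text
time_s: 14.2
position: [0.59, 0.0187, 0.1309]
orientation: [0.654, 0.757, -0.0, -0.0]
ft_force: [0.0, -0.0, -2.2]
grip_width: 0.187
```

```bash
python3 - <<'E'
from h import *
o=arm.get_obs();print(o["position"],o["orientation"],o["ft_force"],o["grip_width"])
b=arm.get_image("side");T=o["position"]
for n,z in(("tip",-.0513),("collar",-.0043)): print(n,proj("side",T+[0,0,z])-[280,110])
print("eye",proj("side",[.5896,.0196,.06])-[280,110]); print("dpx/dx,dy", proj("side",T+[.001,0,0])-proj("side",T),proj("side",T+[0,.001,0])-proj("side",T))
cv2.imwrite("pics/raw6.png",b);cv2.imwrite("pics/c6.png",cv2.resize(b[110:220,280:380],None,fx=5.4,fy=5.4,interpolation=cv2.INTER_CUBIC))
E
```

```text
[0.59003678 0.01867296 0.13086453] [ 6.53527255e-01  7.56902959e-01 -1.94824138e-04 -9.78920938e-06] [ 0.01605051 -0.02778452 -2.15884027] 0.18736838996108626
tip [49.65775537 68.6057832 ]
collar [49.95720433 52.84623212]
eye [49.3092303  74.76820882]
dpx/dx,dy [ 0.38968102 -0.03141163] [-0.07205122 -0.194666  ]
```

View pics/c6.png

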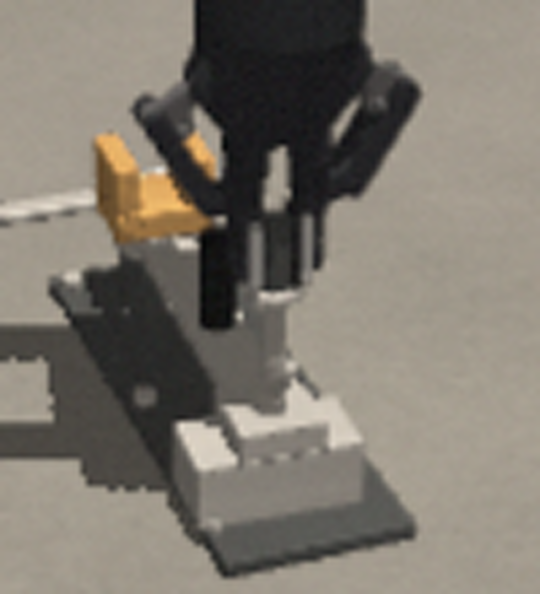

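Shank at crop (270,340) lines up in x with the dark eye hole just under the tip, at about (267,404). I'll lower gently.

Emit:
{"api": "play_rows", "payload": {
  "steps": [
    [1,[0,0,-0.02],0],
    [1,[0,0,-0.035],0],
    [1,[0,0,-0.045],0],
    [1,[0,0,-0.05],0],
    [1,[0,0,-0.054],0],
    [1,[0,0,-0.056],0],
    [1,[0,0,-0.058],0],
    [1,[0,0,-0.06],0],
    [1,[0,0,-0.06],0],
    [1,[0,0,-0.06],0]
  ]
}}

```text
time_s: 15.5
position: [0.5901, 0.0196, 0.107]
orientation: [0.653, 0.757, 0.0, 0.0]
ft_force: [0.4, -0.2, -1.4]
grip_width: 0.193
```

Emit:
{"api": "play_rows", "payload": {
  "steps": [
    [1,[0,0,-0.004],0],
    [1,[0,0,-0.007],0],
    [1,[0,0,-0.01],0],
    [1,[0,0,-0.013],0],
    [1,[0,0,-0.015],0],
    [1,[0,0,-0.017],0],
    [1,[0,0,-0.019],0],
    [1,[0,0,-0.021],0],
    [1,[0,0,-0.021],0],
    [1,[0,0,-0.021],0]
  ]
}}

```text
time_s: 16.75
position: [0.5901, 0.0196, 0.0985]
orientation: [0.653, 0.757, 0.0, 0.0]
ft_force: [-0.2, -0.9, -1.9]
grip_width: 0.192
```

Emit:
{"api": "play_rows", "payload": {
  "steps": [
    [1,[0,0,-0.002],0],
    [1,[0,0,-0.004],0],
    [1,[0,0,-0.005],0],
    [1,[0,0,-0.006],0],
    [1,[0,0,-0.007],0],
    [1,[0,0,-0.008],0],
    [1,[0,0,-0.009],0],
    [1,[0,0,-0.01],0],
    [1,[0,0,-0.01],0],
    [1,[0,0,-0.01],0]
  ]
}}

```text
time_s: 18.0
position: [0.59, 0.0196, 0.0945]
orientation: [0.653, 0.757, -0.0, -0.0]
ft_force: [0.3, -0.4, -1.2]
grip_width: 0.188
```

Emit:
{"api": "play_rows", "payload": {
  "steps": [
    [1,[0,0,-0.001],0],
    [1,[0,0,-0.002],0],
    [1,[0,0,-0.003],0],
    [1,[0,0,-0.004],0],
    [1,[0,0,-0.005],0],
    [1,[0,0,-0.006],0],
    [1,[0,0,-0.007],0],
    [1,[0,0,-0.008],0],
    [1,[0,0,-0.009],0],
    [1,[0,0,-0.01],0]
  ]
}}

```text
time_s: 19.25
position: [0.5901, 0.0196, 0.0905]
orientation: [0.653, 0.757, -0.0, 0.0]
ft_force: [0.4, 0.5, -1.1]
grip_width: 0.195
```

Emit:
{"api": "play_rows", "payload": {
  "steps": [
    [1,[0,0,-0.002],0],
    [1,[0,0,-0.004],0],
    [1,[0,0,-0.006],0],
    [1,[0,0,-0.008],0],
    [1,[0,0,-0.01],0],
    [1,[0,0,-0.012],0],
    [1,[0,0,-0.014],0],
    [1,[0,0,-0.016],0],
    [1,[0,0,-0.018],0],
    [1,[0,0,-0.02],0]
  ]
}}

```text
time_s: 20.5
position: [0.59, 0.0196, 0.0824]
orientation: [0.653, 0.757, -0.0, -0.0]
ft_force: [-0.6, -0.3, -2.4]
grip_width: 0.193
```

Emit:
{"api": "play_rows", "payload": {
  "steps": [
    [1,[0,0,-0.004],0],
    [1,[0,0,-0.008],0],
    [1,[0,0,-0.012],0],
    [1,[0,0,-0.016],0],
    [1,[0,0,-0.02],0],
    [1,[0,0,-0.024],0],
    [1,[0,0,-0.028],0],
    [1,[0,0,-0.031],0],
    [1,[0,0,-0.033],0],
    [1,[0,0,-0.034],0]
  ]
}}

```text
time_s: 21.75
position: [0.59, 0.0196, 0.0688]
orientation: [0.653, 0.757, -0.0, -0.0]
ft_force: [-0.3, -0.4, -1.8]
grip_width: 0.192
```

Free so far. Now the last 2.5 mm, slowly.

Emit:
{"api": "play_rows", "payload": {
  "steps": [
    [1,[0,0,-0.001],0],
    [1,[0,0,-0.002],0],
    [1,[0,0,-0.003],0],
    [1,[0,0,-0.004],0],
    [1,[0,0,-0.005],0],
    [1,[0,0,-0.0055],0],
    [1,[0,0,-0.006],0],
    [1,[0,0,-0.006],0],
    [1,[0,0,-0.006],0],
    [1,[0,0,-0.006],0]
  ]
}}

```text
time_s: 23.0
position: [0.59, 0.0196, 0.0665]
orientation: [0.653, 0.757, -0.0, -0.0]
ft_force: [-0.7, 0.3, -1.7]
grip_width: 0.193
```

Emit:
{"api": "play_rows", "payload": {
  "steps": [
    [1,[0,0,-0.0005],0],
    [1,[0,0,-0.001],0],
    [1,[0,0,-0.0015],0],
    [1,[0,0,-0.002],0],
    [1,[0,0,-0.002],0],
    [1,[0,0,-0.002],0],
    [1,[0,0,-0.0025],0],
    [1,[0,0,-0.0025],0],
    [1,[0,0,-0.0025],0],
    [1,[0,0,-0.0025],0]
  ]
}}

```text
time_s: 24.25
position: [0.5901, 0.0196, 0.0662]
orientation: [0.653, 0.757, 0.0, 0.0]
ft_force: [-3.4, 0.9, 5.9]
grip_width: 0.191
```

The collar has seated: z stopped at the expected height with a 6–8 N rise. Releasing and retreating.

Emit:
{"api": "play_rows", "payload": {
  "steps": [
    [-1,[0,0,0],0],
    [-1,[0,0,0],0],
    [-1,[0,0,0],0],
    [-1,[0,0,0],0],
    [-1,[0,0,0],0],
    [-1,[0,0,0],0],
    [-1,[0,0,0.1],0],
    [-1,[0,0,0.22],0],
    [-1,[0,0,0.35],0],
    [-1,[0,0,0.4],0]
  ]
}}

```text
time_s: 25.5
position: [0.5919, 0.0196, 0.2295]
orientation: [0.653, 0.757, 0.002, 0.002]
ft_force: [0.2, 0.0, -0.4]
grip_width: 1.0
```

Emit:
{"api": "play_rows", "payload": {
  "steps": [
    [-1,[-0.15,-0.1,0],0],
    [-1,[-0.3,-0.2,0],0],
    [-1,[-0.3,-0.3,0],0],
    [-1,[-0.3,-0.4,0],0],
    [-1,[-0.3,-0.4,0],0],
    [-1,[-0.3,-0.4,0],0],
    [-1,[-0.3,-0.4,0],0],
    [-1,[-0.3,-0.4,0],0],
    [-1,[-0.3,-0.4,0],0],
    [-1,[-0.3,-0.4,0],0]
  ]
}}

```text
time_s: 26.75
position: [0.4701, -0.14, 0.2255]
orientation: [0.653, 0.757, -0.0, -0.0]
ft_force: [-0.5, 0.0, 0.6]
grip_width: 1.004
```

```bash
python3 - <<'E'
from h import *
o=arm.get_obs();print(o["time_s"],o["position"],o["ft_force"],o["grip_width"])
b=arm.get_image("side");a=arm.get_image("top")
A=cv2.resize(a[140:215,195:325],None,fx=3,fy=3,interpolation=cv2.INTER_CUBIC);B=cv2.resize(b[115:215,280:380],None,fx=4,fy=4,interpolation=cv2.INTER_CUBIC)
c=np.zeros((400,795,3),np.uint8);c[:225,:390]=A;c[:,395:]=B;cv2.imwrite("pics/c7.png",c)
for z in(.064,.104): print(proj("side",[.5898,.0196,z])-[280,115],"crop",(proj("side",[.5898,.0196,z])-[280,115])*4+[395,0])
E
```

```text
26.75 [ 0.47009584 -0.14001149  0.22547974] [-0.51686131  0.04334991  0.597996  ] 1.0037465141695714
[49.40842944 68.47657882] crop [592.63371776 273.90631529]
[49.65493068 55.33189245] crop [593.61972272 221.3275698 ]
```

View pics/c7.png

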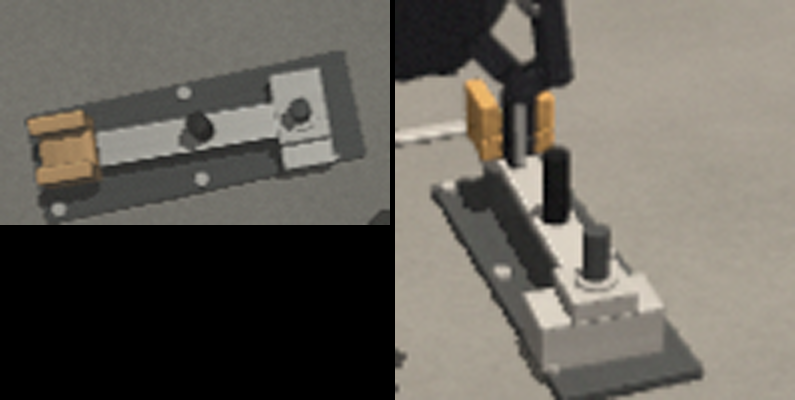

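The pin is upright and home: grip top at about (596,228) and collar on the eye at about (597,280), close to the projected (594,221) and (593,274). The gripper is clear.

```bash
python3 -c "
from cell import arm
print(arm.sign_off())"
```

```text
the job is handed in; nothing more can be done
None
```

The job is done and handed in at about 27 s. I swung the stay by its handle until the eye lay over the block, then lifted the black-gripped pin from the rack and put it through the eye and block. I pushed it home until the collar seated, then let go and backed the gripper clear.

- **No easing to and fro:** I measured the block's hole in the top camera before the stay covered it. The eye ended within about 1 mm of it, so the pin went straight in, with the reading close to the free-hanging value at the end of each lowering step.
- **Seating:** at the bottom the wrist force rose by about 8 N. The tool stood at 66.2 mm, against 66.3 mm when it gripped the pin in the rack, which puts the pin at its home height.
- **Final pictures:** the pin stands upright with its collar on the eye and the gripper is clear. The grip and collar appear about 2 pixels lower in the side view than calculated, which I put down to calibration and reading error.
- **Bystanders:** the arm was never sent near the jar, wrench, hammer or turquoise pins, but I took no final picture of them.

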